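Take one blow with the bench impact tester

TASK

Take one test blow with the spring impact tester. Draw the red handle back against its spring until you feel the catch take hold (do not ram it on the rubber stop just behind), let go of it, slide the yellow pointer up to its stop at the striker end of its rails, then push the green button gently to fire, so that the striker throws the pointer back down the scale. The striker must never snap forward except by the button; leave everything else on the bench where it is and finish clear of the tester.

Things in the scene. Friction and masses are not known exactly. Their poses are not given: they have to be found in the camera images.
- tester: Grey base plate, 110 x 320 x 10 mm, of the fixed impact tester; origin on the bench under its middle. Its y axis is the stroke: the striker is drawn to +y and flies to -y; z is up. From the -y end come the yellow pointer, the steel striker bar with red handle between blue saddles (68 mm high), and the trip unit with green button. Only handle, fin and button stand higher than 68 mm.
- striker (a joint): Draw of the striker, m: 0 at rest, up to 0.062. Its spring pulls with 4 N at rest plus 0.18 N per mm. The catch is set anew each time, between 0.030 and 0.050: over the last 12 mm before it the pull rises by a further 4 to 7 N, then drops at once by as much as the sear clicks up. Once caught it stays within 1.5 mm of the catch when eased forward, and the pull on the handle falls to nothing.
- handle (a point): Centre of the upper part of the red cocking handle, an upright square post, 16 x 16 mm, from 64 to 124 mm above the bench; this point is at 104 mm. It moves with the striker. Behind the end of the striker bar a rigid rubber-faced stop, part of the trip unit, is met about 4 mm after the click: touch it with at most 12 N.
- pointer (a joint): Distance of the yellow pointer from its stop at the striker end, m: 0 at the stop, growing to the tester's -y, up to 0.075. Slides with about 1 N of friction and stays where it is left. The uncocked striker juts 8 mm past the stop, so the pointer gets to 0 only while the striker is cocked.
- fin (a point): Centre of the upright yellow fin on the pointer, the part to push: 24 mm across x, 10 mm thick along y, from 64 to 100 mm above the bench; this point is at 82 mm. It moves with the pointer. Below it the pointer is a block of 46 x 14 x 50 mm.
- button_nominal (a point): Top of the green trip button (cap 30 mm across x, 34 mm along y, 75 mm above the bench) at mid-setting. The trip unit with button, sear and stop is clamped up to 9 mm either way along y from this fixed point, which does not show the setting. The button goes 12 mm down, against up to 9 N, lets the striker go at about 8 mm and springs back; never press it with over 25 N.
- beaker_rim (a point): Small glass beaker, 66 mm wide, 88 mm high, loose, beside the tester; centre of its mouth. Leave it alone.
- dish: White porcelain dish, 84 mm wide, 32 mm high, loose, beside the tester. Origin under its middle. Leave it alone.
- coupon: White glazed test tile, 50 x 50 x 9 mm, loose, on the robot's side of the tester. Origin under its middle. Leave it alone.
- coupon_glazed: Blue glazed test tile, 50 x 50 x 9 mm, loose, on the robot's side of the tester. Origin under its middle. Leave it alone.
- reagent: White bottle with blue cap, 84 mm wide, 170 mm high, loose, to the left. Origin under its middle. Leave it alone.
- jug: Yellow plastic jug with a handle, 100 mm wide, 130 mm high, loose, to the right. Origin under its middle. Leave it alone.
- driver: Screwdriver lying to the left, loose. Leave it alone.

How it is judged:
On the way, in this order (a step that is already met when the one before it is completed fails the run):
1. the striker is cocked: drawn more than 27 mm, held still by the sear, with no finger on it (value of joint striker above 0.027 m and contact force between the fingers and striker below 0.2 N and velocity of joint striker between -0.02 and 0.02 m/s), for 0.3 s.
2. the pointer stands within 3 mm of its stop while the striker is still cocked (value of joint pointer below 0.003 m and value of joint striker above 0.027 m), for 0.1 s.
3. the button is down and the striker flies forward (faster than 0.3 m/s), with no finger on it (velocity of joint striker below -0.3 m/s and value of joint button above 0.004 m and contact force between the fingers and striker below 0.2 N).
At the end, for the whole second after the job is handed in: The striker is home (within 4 mm of its forward end) and still, and the pointer has been thrown to more than 18 mm from its stop and is still (value of joint striker below 0.004 m and value of joint pointer above 0.018 m and velocity of joint pointer between -0.01 and 0.01 m/s and velocity of joint striker between -0.02 and 0.02 m/s); the robot touches nothing.
It fails at once if the striker is pressed on the rubber stop with more than 12 N (contact force between striker and stop_pad above 12 N).
It fails at once if the striker snaps forward (faster than 0.3 m/s) without the button being pressed (velocity of joint striker below -0.3 m/s and value of joint button below 0.003 m).
It fails at once if the button is pressed with more than 25 N (contact force between the arm and button above 25 N).
It fails at once if a bystander is moved more than 30 mm (distance of any of beaker_rim, dish, coupon, coupon_glazed, reagent, jug, driver from where it was at the start of the episode above 0.03 m).
It also fails if it takes over 64 s, if anything falls off the work surface, if the arm or the gripper's body presses on something with over 40 N, if the wrist force passes 120 N, or if a joint passes its speed limit or range.

ROBOT

A 6-joint arm with a two-finger parallel gripper is mounted at the origin on the work surface. World frame = base frame: x ahead of the robot, y to its left, z up, the work surface at z = 0. Lengths are in m, angles in rad, forces in N, time in s.
With the tool pointing down it reaches from about 0.25 to 0.725 m from the base axis. Payload 9.7 kg.
Tool frame: the origin (TCP) lies at the very end of the fingers, on their centre line; the grasp point (between the pads) lies 19 mm behind it; z points along the fingers, y is the line along which they close (so a half turn about z gives the same grasp; the last joint's range is limited). The gripper opens to 85 mm and grips with 20 to 120 N. Pads are 22 mm wide; open, the fingers measure 114 mm over their backs; the gripper's body (76 mm by 85 mm) begins 54 mm behind the grasp point. The pads swing forward as they close: fully open they stand 13 mm farther back than shut.
Start: joints at [1.194, 0.087, 0.176, 1.66, 0, 1.571], TCP at [0.202, 0.511, 0.231] pointing down, gripper open.
Joint ranges: [-3.13, 3.13], [-0.85, 1.81], [-1.15, 1.24], [-2.2, 2.28], [-1.44, 1.52], [-3.14, 3.14]. Speed limits (rad/s): [2.22, 2.22, 2.57, 3.14, 3.14, 3.14].

INTERFACE

Orientations are given as [roll, pitch, yaw] about the fixed x, y, z axes, in that order (R = Rz(yaw) Ry(pitch) Rx(roll)).
In Python, from bench import r gives the robot as it stands.
- The arm moves only by the tool carry_out, never from a script. Its argument "deltas" is a list of rows, each an object with "linear": the shift along the tool's x, y, z normalised to -1 to 1, where 1 is 25 mm, a list of three; "delta_rot": the turn, a rotation vector about the tool's x, y, z normalised to -1 to 1, where 1 is 0.12 rad, a list of three. A call has exactly 10 rows; each row shifts and turns the commanded pose from where the row before left it, along the tool's axes as they then stand; what a row does not reach is not made up. A row lasts 1/12 s, in which the tool goes at most 41.7 mm and 7.16 degrees, less where a joint would pass 70% of its speed; a pose out of reach is approached as far as the arm can. A call with a number of a shift or a turn outside -1 to 1 is refused whole. A call with a gripper value outside its range is refused whole. "grip" is the opening, from -1 (shut) to 1 (fully open), so that 0 is half open, set as the call begins (left out, the last holds). The fingers move at their own pace and stop on an object; the grip force is fixed at half the most. Time passes only in rows, so rows that do not move let the fingers close, or fill a call up. It gives the time, the measured TCP pose, the force, the opening and the grip force at its end, in the units of the state.
- r.state(): the state, without advancing time (a new reading comes with each control period).
- r.get_image(name): name is "scene" or "top" or "wrist"; returns (picture, depth): 480x640x3 uint8, red, green, blue; 480x640 float32, m along the optical axis (not along the pixel's ray), 0 where there is no reading.
- r.get_calibration(name): a dict with "fx", "fy", "cx", "cy" (pixels), "rvec" (rotation vector, rad) and "tvec" (3), from world to camera coordinates, as OpenCV has them. Camera axes: x right, y down, z forward; pixel columns grow to the right and rows downward; lengths in m; the calibration is good to about 2 mm. The wrist camera is an equidistant fisheye: a pixel r from the principal point sees the ray r / f radians off the axis. A picture is of the moment at which its call begins: read the wrist's pose just before it. get_calibration takes no time and is no camera call; for the wrist camera it gives the pose at the moment of the call.
- r.sign_off(): hands the job in; it is judged then, once.
The state is a dict: "time_s": time; "q": joint angles; "qd": joint speeds; "joint_torque": joint torques, N m; "eef_pos": TCP position; "tool_rot": TCP orientation; "ft_force": force on the tool from outside, world axes, zero at the start; "ft_torque": the same for the moment, N m; "gripper_width": opening from 0.0 (shut) to 1.0 (fully open); "grip_force": force on a finger pad.
Only numpy, scipy, OpenCV 4.12 (cv2) and the standard library are available. Lean on these libraries where they do the work, as an engineer would, in place of code of your own. Each camera call takes 0.05 s, during which the arm holds its last target. There are 200 camera calls.

## Working session

There is one attempt and no reset: what is moved stays moved. The work goes in short steps, Python scripts to look and compute and a tool call to move; the robot and the scene stay as the last step left them, time stands still between calls to the robot, and variables do not carry over. Pictures are saved under pics/ and viewed, at most 10 in all, crops included, and the job is handed in when it is done.

Besides the shell and the picture viewer there is one more tool, called as a command line: name --argument value ..., lists and objects as JSON in quotes. carry_out: Moves the arm, as the interface text tells. Scaled input: -1 to 1 covers 25 mm each way for a shift and 0.12 rad each way for a turn. Its arguments: {"type":"object","properties":{"deltas":{"type":"array","items":{"type":"object","properties":{"linear":{"type":"array","items":{"type":"number"}},"delta_rot":{"type":"array","items":{"type":"number"}}}}},"grip":{"type":"number"}},"required":["deltas"]}

```bash
mkdir -p pics; ls; python3 - <<'E'
from bench import r
import cv2,numpy as np
s=r.state();print(s)
for n in("scene","top"):
    im,d=r.get_image(n);c=r.get_calibration(n);print(n,c)
    cv2.imwrite(f"pics/{n}0.png",im[:,:,::-1]);np.savez(f"{n}0.npz",im=im,d=d,**{k:np.array(v) for k,v in c.items()})
E
```

```text
pics
{'time_s': 0.0, 'q': array([1.19400223e+00, 8.74306192e-02, 1.75159013e-01, 1.65978687e+00,
       2.09244556e-05, 1.57079262e+00]), 'qd': array([-2.39978441e-05,  6.06517850e-04, -2.49568139e-04, -3.31864183e-04,
       -1.16711497e-03,  1.84516332e-03]), 'joint_torque': array([ 1.05775111e-03, -5.20385993e+01,  4.64806366e+01,  1.60574808e-02,
        1.02458800e-04, -7.51021986e-06]), 'eef_pos': array([0.20228233, 0.51121729, 0.23061202]), 'tool_rot': array([-3.14033050e+00, -2.09291170e-05,  2.76480223e+00]), 'ft_force': array([-0.19963344, -0.59112982,  0.73272172]), 'ft_torque': array([ 0.00192089,  0.00675432, -0.01501001]), 'grip_force': 0.0, 'gripper_width': 1.0005995860045023}
scene {'fx': 453.4780340582959, 'fy': 453.4780340582959, 'cx': 324.4901032161011, 'cy': 234.83291479737414, 'rvec': array([ 1.94628022,  1.45987136, -0.62318929]), 'tvec': array([-0.15595038, -0.31951187,  1.50771963])}
top {'fx': 530.0469134868135, 'fy': 530.0469134868135, 'cx': 320.4782429343206, 'cy': 229.5649681647858, 'rvec': array([ 2.15561614, -2.14420763,  0.12575106]), 'tvec': array([0.00480046, 0.5591409 , 1.21440367])}
```

View pics/scene0.png

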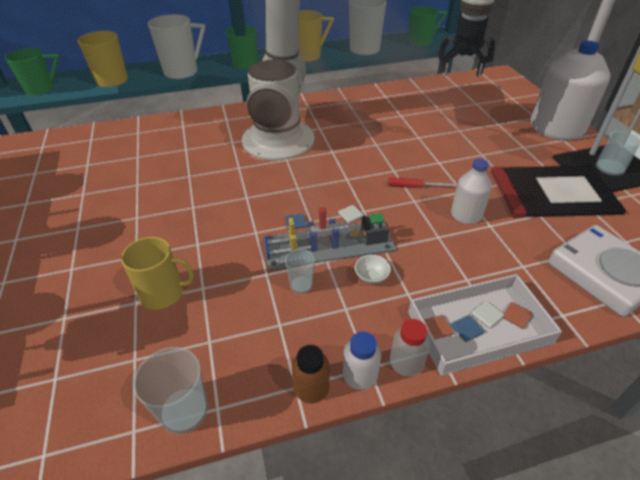

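View pics/top0.png

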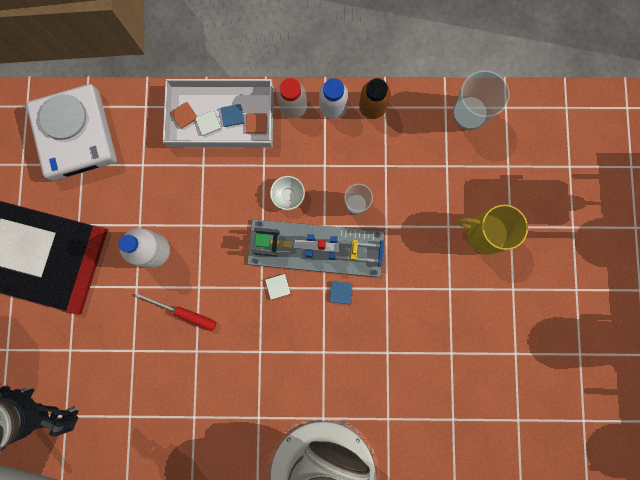

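The scene view shows the tester at (330,240), with the red handle near (322,217) and the button at (376,220). In the top view the button is at (264,240), the handle at (321,244) and the fin at (354,249). The beaker and dish sit on the far side, and the tiles on the robot's side.

```bash
cat > h.py <<'E'
import numpy as np,cv2
def cast(c,u,v,z):
    R=cv2.Rodrigues(c['rvec'])[0];o=-R.T@c['tvec']
    p=np.array([(u-c['cx'])/c['fx'],(v-c['cy'])/c['fy'],1.]);d=R.T@p
    return o+d*(z-o[2])/d[2]
def pts(c,us,vs,d):
    R=cv2.Rodrigues(c['rvec'])[0]
    P=np.stack([(us-c['cx'])/c['fx']*d,(vs-c['cy'])/c['fy']*d,d],1)
    return (P-c['tvec'])@R
E
python3 - <<'E'
from h import *
c=np.load('top0.npz');im=c['im'];D=c['d']
hsv=cv2.cvtColor(im,cv2.COLOR_RGB2HSV)
roi=np.zeros((480,640),np.uint8);roi[215:285,240:395]=1
H,S,V=[hsv[...,i].astype(int) for i in range(3)]
M={'red':((H<5)|(H>174))&(S>170),'yel':(H>22)&(H<34)&(S>150)&(V>100),'grn':(H>45)&(H<80)&(S>120),'blue':(H>100)&(H<125)&(S>130)}
for k,z in(('red',.124),('yel',.1),('grn',.075),('blue',.068)):
    m=(M[k]&(roi>0)).astype(np.uint8)
    n,l,st,ce=cv2.connectedComponentsWithStats(m)
    for i in range(1,n):
        if st[i,4]<12: continue
        vs,us=np.where(l==i);P=pts(c,us.astype(float),vs.astype(float),D[vs,us])
        print(k,st[i],ce[i].round(1),'cast',cast(c,*ce[i],z).round(4),'depth z pct',np.percentile(P[:,2],[10,50,90]).round(3), 'med',np.median(P,0).round(4))
# base plate via depth: points 5-15mm high in roi
vs,us=np.where(roi>0);P=pts(c,us.astype(float),vs.astype(float),D[vs,us])
k=(P[:,2]>.006)&(P[:,2]<.15)&(D[vs,us]>0)
m=np.zeros((480,640),np.uint8);m[vs[k],us[k]]=1
n,l,st,ce=cv2.connectedComponentsWithStats(m);i=1+st[1:,4].argmax();vs,us=np.where(l==i)
P=pts(c,us.astype(float),vs.astype(float),D[vs,us]);b=P[P[:,2]<.016]
print(st[i],cv2.minAreaRect(b[:,:2].astype(np.float32)),np.median(b[:,2]))
cv2.imwrite('pics/crop.png',cv2.resize(im[180:310,235:400,::-1],None,fx=4.6,fy=4.6,interpolation=cv2.INTER_CUBIC))
E
```

```text
red [318 240   7   9  58] [321.1 244.2] cast [0.5156 0.0053 0.124 ] depth z pct [0.101 0.124 0.127] med [0.5157 0.0054 0.1239]
yel [351 240   7  20 116] [353.9 249.1] cast [ 0.5073 -0.0677  0.1   ] depth z pct [0.061 0.07  0.102] med [ 0.5081 -0.0679  0.0696]
grn [254 233  16  14 192] [261.9 239.8] cast [0.5299 0.1408 0.075 ] depth z pct [0.072 0.075 0.079] med [0.5296 0.1407 0.0753]
blue [307 234   7   7  41] [310.1 237.1] cast [0.5373 0.0312 0.068 ] depth z pct [0.059 0.067 0.07 ] med [0.5376 0.0313 0.0669]
blue [330 236   7   7  40] [333.2 239.3] cast [ 0.5326 -0.022   0.068 ] depth z pct [0.054 0.068 0.073] med [ 0.533  -0.0214  0.0676]
blue [378 240   6  26  88] [380.4 252.8] cast [ 0.5021 -0.1297  0.068 ] depth z pct [0.03  0.034 0.038] med [ 0.5057 -0.1327  0.034 ]
blue [305 250   8   8  50] [308.8 253.5] cast [0.4997 0.0337 0.068 ] depth z pct [0.043 0.067 0.071] med [0.5002 0.0337 0.067 ]
blue [329 253   7   7  47] [332.  255.9] cast [ 0.4945 -0.0193  0.068 ] depth z pct [0.039 0.067 0.071] med [ 0.4944 -0.0193  0.067 ]
[ 247  219  137   58 5966] ((0.5186082720756531, 0.020233124494552612), (0.32073521614074707, 0.11421708017587662), 85.44053649902344) 0.010739782541314335
```

View pics/crop.png

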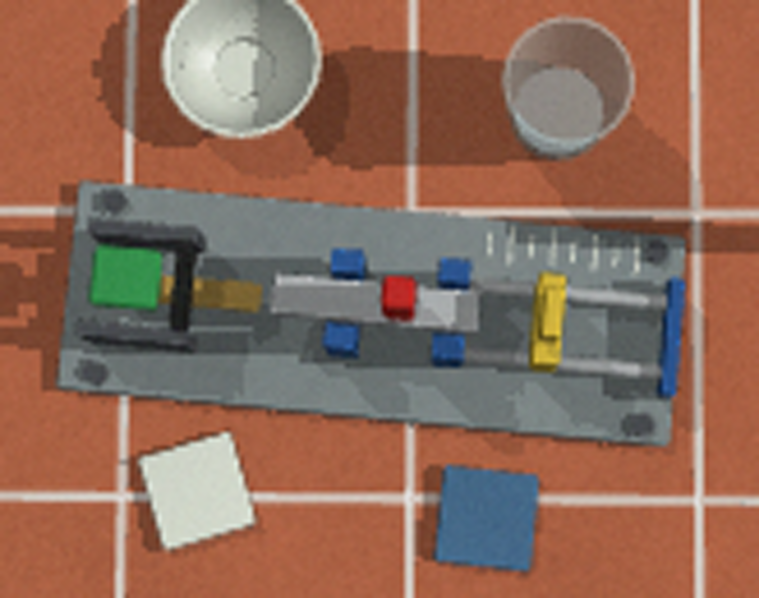

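The crop confirms the layout: stroke axis tilted about 5.4°, uncocked handle between the saddles, fin about 73 mm to its -y side and the gap between them clear. I'll push the handle with shut fingers, tool x along the stroke.

carry_out --deltas '[{"linear": [-0.97,-0.77,0],"delta_rot": [0,0,0]},{"linear": [-0.97,-0.77,0],"delta_rot": [0,0,0]},{"linear": [-0.97,-0.77,0],"delta_rot": [0,0,0]},{"linear": [-0.97,-0.77,0],"delta_rot": [0,0,0]},{"linear": [-0.97,-0.77,0],"delta_rot": [0,0,0]},{"linear": [-0.97,-0.77,0],"delta_rot": [0,0,0]},{"linear": [-0.97,-0.77,0],"delta_rot": [0,0,0]},{"linear": [-0.97,-0.77,0],"delta_rot": [0,0,0]},{"linear": [-0.97,-0.77,0],"delta_rot": [0,0,0]},{"linear": [-0.97,-0.77,0],"delta_rot": [0,0,0]}]' --grip -1

```text
time_s: 0.93
eef_pos: [0.3573, 0.2418, 0.2311]
tool_rot: [-3.141, -0.0, 2.765]
ft_force: [0.4, 1.3, -0.1]
gripper_width: 0.001
grip_force: 0.0
```

carry_out --deltas '[{"linear": [-0.97,-0.77,0],"delta_rot": [0,0,0]},{"linear": [-0.97,-0.77,0],"delta_rot": [0,0,0]},{"linear": [-0.97,-0.77,0],"delta_rot": [0,0,0]},{"linear": [-0.97,-0.77,0],"delta_rot": [0,0,0]},{"linear": [-0.97,-0.77,0],"delta_rot": [0,0,0]},{"linear": [-0.97,-0.77,0],"delta_rot": [0,0,0]},{"linear": [-0.97,-0.77,0],"delta_rot": [0,0,0]},{"linear": [-0.97,-0.77,0],"delta_rot": [0,0,0]},{"linear": [-0.97,-0.77,0],"delta_rot": [0,0,0]},{"linear": [-0.97,-0.77,0],"delta_rot": [0,0,0]}]'

```text
time_s: 1.77
eef_pos: [0.5121, -0.0266, 0.231]
tool_rot: [-3.142, -0.0, 2.765]
ft_force: [0.8, 0.1, -0.5]
gripper_width: 0.001
grip_force: 0.0
```

carry_out --deltas '[{"linear": [0,0,0],"delta_rot": [0,0,1]},{"linear": [0,0,0],"delta_rot": [0,0,1]},{"linear": [0,0,0],"delta_rot": [0,0,1]},{"linear": [0,0,0],"delta_rot": [0,0,1]},{"linear": [0,0,0],"delta_rot": [0,0,1]},{"linear": [0,0,0],"delta_rot": [0,0,1]},{"linear": [0,0,0],"delta_rot": [0,0,1]},{"linear": [0,0,0],"delta_rot": [0,0,1]},{"linear": [0,0,0],"delta_rot": [0,0,1]},{"linear": [0,0,0],"delta_rot": [0,0,0.73]}]'

```text
time_s: 2.6
eef_pos: [0.5115, -0.025, 0.2309]
tool_rot: [-3.141, -0.0, 1.591]
ft_force: [-0.0, 0.9, -0.2]
gripper_width: -0.002
grip_force: 0.0
```

carry_out --deltas '[{"linear": [0,0,0.7],"delta_rot": [0,0,0.95]},{"linear": [0,0,0.7],"delta_rot": [0,0,0]},{"linear": [0,0,0.7],"delta_rot": [0,0,0]},{"linear": [0,0,0.7],"delta_rot": [0,0,0]},{"linear": [0,0,0.7],"delta_rot": [0,0,0]},{"linear": [0,0,0.7],"delta_rot": [0,0,0]},{"linear": [0,0,0.7],"delta_rot": [0,0,0]},{"linear": [0,0.04,0.7],"delta_rot": [0,0,0]},{"linear": [0,0,0],"delta_rot": [0,0,0]},{"linear": [0,0,0],"delta_rot": [0,0,0]}]'

```text
time_s: 3.43
eef_pos: [0.512, -0.0251, 0.0906]
tool_rot: [-3.139, 0.0, 1.483]
ft_force: [-0.0, 0.3, 0.8]
gripper_width: 0.001
grip_force: 0.0
```

carry_out --deltas '[{"linear": [0.12,0,0],"delta_rot": [0,0,0]},{"linear": [0.12,0,0],"delta_rot": [0,0,0]},{"linear": [0.12,0,0],"delta_rot": [0,0,0]},{"linear": [0.12,0,0],"delta_rot": [0,0,0]},{"linear": [0.08,0,0],"delta_rot": [0,0,0]},{"linear": [0.08,0,0],"delta_rot": [0,0,0]},{"linear": [0,0,0],"delta_rot": [0,0,0]},{"linear": [0,0,0],"delta_rot": [0,0,0]},{"linear": [0,0,0],"delta_rot": [0,0,0]},{"linear": [0,0,0],"delta_rot": [0,0,0]}]'

```text
time_s: 4.27
eef_pos: [0.5142, -0.0094, 0.0914]
tool_rot: [3.141, 0.0, 1.483]
ft_force: [1.6, -4.9, 3.0]
gripper_width: -0.003
grip_force: 2.2
```

carry_out --deltas '[{"linear": [0.08,0,0],"delta_rot": [0,0,0]},{"linear": [0.08,0,0],"delta_rot": [0,0,0]},{"linear": [0.08,0,0],"delta_rot": [0,0,0]},{"linear": [0.08,0,0],"delta_rot": [0,0,0]},{"linear": [0.08,0,0],"delta_rot": [0,0,0]},{"linear": [0.08,0,0],"delta_rot": [0,0,0]},{"linear": [0.04,0,0],"delta_rot": [0,0,0]},{"linear": [0,0,0],"delta_rot": [0,0,0]},{"linear": [0,0,0],"delta_rot": [0,0,0]},{"linear": [0,0,0],"delta_rot": [0,0,0]}]'

```text
time_s: 5.1
eef_pos: [0.5153, 0.0032, 0.0914]
tool_rot: [3.141, 0.001, 1.483]
ft_force: [0.8, -7.2, 3.5]
gripper_width: -0.002
grip_force: 3.3
```

carry_out --deltas '[{"linear": [0.04,0,0],"delta_rot": [0,0,0]},{"linear": [0.04,0,0],"delta_rot": [0,0,0]},{"linear": [0.04,0,0],"delta_rot": [0,0,0]},{"linear": [0,0,0],"delta_rot": [0,0,0]},{"linear": [0,0,0],"delta_rot": [0,0,0]},{"linear": [0,0,0],"delta_rot": [0,0,0]},{"linear": [0,0,0],"delta_rot": [0,0,0]},{"linear": [0,0,0],"delta_rot": [0,0,0]},{"linear": [0,0,0],"delta_rot": [0,0,0]},{"linear": [0,0,0],"delta_rot": [0,0,0]}]'

```text
time_s: 5.93
eef_pos: [0.5156, 0.0061, 0.0914]
tool_rot: [3.141, 0.001, 1.483]
ft_force: [0.2, -7.1, 3.8]
gripper_width: -0.0
grip_force: 3.6
```

carry_out --deltas '[{"linear": [0.04,0,0],"delta_rot": [0,0,0]},{"linear": [0.04,0,0],"delta_rot": [0,0,0]},{"linear": [0.04,0,0],"delta_rot": [0,0,0]},{"linear": [0,0,0],"delta_rot": [0,0,0]},{"linear": [0,0,0],"delta_rot": [0,0,0]},{"linear": [0,0,0],"delta_rot": [0,0,0]},{"linear": [0,0,0],"delta_rot": [0,0,0]},{"linear": [0,0,0],"delta_rot": [0,0,0]},{"linear": [0,0,0],"delta_rot": [0,0,0]},{"linear": [0,0,0],"delta_rot": [0,0,0]}]'

```text
time_s: 6.77
eef_pos: [0.5158, 0.009, 0.0914]
tool_rot: [3.141, 0.001, 1.483]
ft_force: [0.6, -7.4, 4.0]
gripper_width: -0.001
grip_force: 3.8
```

carry_out --deltas '[{"linear": [0.04,0,0],"delta_rot": [0,0,0]},{"linear": [0.04,0,0],"delta_rot": [0,0,0]},{"linear": [0.04,0,0],"delta_rot": [0,0,0]},{"linear": [0,0,0],"delta_rot": [0,0,0]},{"linear": [0,0,0],"delta_rot": [0,0,0]},{"linear": [0,0,0],"delta_rot": [0,0,0]},{"linear": [0,0,0],"delta_rot": [0,0,0]},{"linear": [0,0,0],"delta_rot": [0,0,0]},{"linear": [0,0,0],"delta_rot": [0,0,0]},{"linear": [0,0,0],"delta_rot": [0,0,0]}]'

```text
time_s: 7.6
eef_pos: [0.5161, 0.0119, 0.0914]
tool_rot: [3.141, 0.001, 1.482]
ft_force: [1.4, -8.9, 3.6]
gripper_width: 0.003
grip_force: 4.1
```

carry_out --deltas '[{"linear": [0.03,0,0],"delta_rot": [0,0,0]},{"linear": [0.03,0,0],"delta_rot": [0,0,0]},{"linear": [0.02,0,0],"delta_rot": [0,0,0]},{"linear": [0,0,0],"delta_rot": [0,0,0]},{"linear": [0,0,0],"delta_rot": [0,0,0]},{"linear": [0,0,0],"delta_rot": [0,0,0]},{"linear": [0,0,0],"delta_rot": [0,0,0]},{"linear": [0,0,0],"delta_rot": [0,0,0]},{"linear": [0,0,0],"delta_rot": [0,0,0]},{"linear": [0,0,0],"delta_rot": [0,0,0]}]'

```text
time_s: 8.43
eef_pos: [0.5163, 0.0136, 0.0914]
tool_rot: [3.141, 0.002, 1.482]
ft_force: [1.5, -10.4, 3.5]
gripper_width: -0.001
grip_force: 4.9
```

carry_out --deltas '[{"linear": [0.03,0,0],"delta_rot": [0,0,0]},{"linear": [0.03,0,0],"delta_rot": [0,0,0]},{"linear": [0.02,0,0],"delta_rot": [0,0,0]},{"linear": [0,0,0],"delta_rot": [0,0,0]},{"linear": [0,0,0],"delta_rot": [0,0,0]},{"linear": [0,0,0],"delta_rot": [0,0,0]},{"linear": [0,0,0],"delta_rot": [0,0,0]},{"linear": [0,0,0],"delta_rot": [0,0,0]},{"linear": [0,0,0],"delta_rot": [0,0,0]},{"linear": [0,0,0],"delta_rot": [0,0,0]}]'

```text
time_s: 9.27
eef_pos: [0.5164, 0.0152, 0.0914]
tool_rot: [3.141, 0.003, 1.482]
ft_force: [-0.1, -11.9, 4.0]
gripper_width: 0.002
grip_force: 6.1
```

carry_out --deltas '[{"linear": [0.03,0,0],"delta_rot": [0,0,0]},{"linear": [0.03,0,0],"delta_rot": [0,0,0]},{"linear": [0,0,0],"delta_rot": [0,0,0]},{"linear": [0,0,0],"delta_rot": [0,0,0]},{"linear": [0,0,0],"delta_rot": [0,0,0]},{"linear": [0,0,0],"delta_rot": [0,0,0]},{"linear": [0,0,0],"delta_rot": [0,0,0]},{"linear": [0,0,0],"delta_rot": [0,0,0]},{"linear": [0,0,0],"delta_rot": [0,0,0]},{"linear": [0,0,0],"delta_rot": [0,0,0]}]'

```text
time_s: 10.1
eef_pos: [0.5165, 0.0166, 0.0914]
tool_rot: [3.141, 0.003, 1.482]
ft_force: [0.9, -13.1, 4.8]
gripper_width: 0.001
grip_force: 6.4
```

carry_out --deltas '[{"linear": [0.03,0,0],"delta_rot": [0,0,0]},{"linear": [0.03,0,0],"delta_rot": [0,0,0]},{"linear": [0,0,0],"delta_rot": [0,0,0]},{"linear": [0,0,0],"delta_rot": [0,0,0]},{"linear": [0,0,0],"delta_rot": [0,0,0]},{"linear": [0,0,0],"delta_rot": [0,0,0]},{"linear": [0,0,0],"delta_rot": [0,0,0]},{"linear": [0,0,0],"delta_rot": [0,0,0]},{"linear": [0,0,0],"delta_rot": [0,0,0]},{"linear": [0,0,0],"delta_rot": [0,0,0]}]'

```text
time_s: 10.93
eef_pos: [0.5166, 0.018, 0.0914]
tool_rot: [3.141, 0.003, 1.482]
ft_force: [0.8, -14.2, 4.1]
gripper_width: -0.002
grip_force: 6.8
```

carry_out --deltas '[{"linear": [0.03,0,0],"delta_rot": [0,0,0]},{"linear": [0.02,0,0],"delta_rot": [0,0,0]},{"linear": [0,0,0],"delta_rot": [0,0,0]},{"linear": [0,0,0],"delta_rot": [0,0,0]},{"linear": [0,0,0],"delta_rot": [0,0,0]},{"linear": [0,0,0],"delta_rot": [0,0,0]},{"linear": [0,0,0],"delta_rot": [0,0,0]},{"linear": [0,0,0],"delta_rot": [0,0,0]},{"linear": [0,0,0],"delta_rot": [0,0,0]},{"linear": [0,0,0],"delta_rot": [0,0,0]}]'

```text
time_s: 11.77
eef_pos: [0.5167, 0.0191, 0.0914]
tool_rot: [3.141, 0.003, 1.482]
ft_force: [0.2, -14.1, 4.1]
gripper_width: -0.0
grip_force: 7.1
```

carry_out --deltas '[{"linear": [0.03,0,0],"delta_rot": [0,0,0]},{"linear": [0.02,0,0],"delta_rot": [0,0,0]},{"linear": [0,0,0],"delta_rot": [0,0,0]},{"linear": [0,0,0],"delta_rot": [0,0,0]},{"linear": [0,0,0],"delta_rot": [0,0,0]},{"linear": [0,0,0],"delta_rot": [0,0,0]},{"linear": [0,0,0],"delta_rot": [0,0,0]},{"linear": [0,0,0],"delta_rot": [0,0,0]},{"linear": [0,0,0],"delta_rot": [0,0,0]},{"linear": [0,0,0],"delta_rot": [0,0,0]}]'

```text
time_s: 12.6
eef_pos: [0.5168, 0.0203, 0.0914]
tool_rot: [3.141, 0.004, 1.482]
ft_force: [0.2, -15.1, 4.2]
gripper_width: -0.004
grip_force: 7.4
```

carry_out --deltas '[{"linear": [0.03,0,0],"delta_rot": [0,0,0]},{"linear": [0.02,0,0],"delta_rot": [0,0,0]},{"linear": [0,0,0],"delta_rot": [0,0,0]},{"linear": [0,0,0],"delta_rot": [0,0,0]},{"linear": [0,0,0],"delta_rot": [0,0,0]},{"linear": [0,0,0],"delta_rot": [0,0,0]},{"linear": [0,0,0],"delta_rot": [0,0,0]},{"linear": [0,0,0],"delta_rot": [0,0,0]},{"linear": [0,0,0],"delta_rot": [0,0,0]},{"linear": [0,0,0],"delta_rot": [0,0,0]}]'

```text
time_s: 13.43
eef_pos: [0.5169, 0.0214, 0.0914]
tool_rot: [3.141, 0.004, 1.481]
ft_force: [-0.1, -15.1, 5.2]
gripper_width: -0.003
grip_force: 7.7
```

carry_out --deltas '[{"linear": [0.03,0,0],"delta_rot": [0,0,0]},{"linear": [0.02,0,0],"delta_rot": [0,0,0]},{"linear": [0,0,0],"delta_rot": [0,0,0]},{"linear": [0,0,0],"delta_rot": [0,0,0]},{"linear": [0,0,0],"delta_rot": [0,0,0]},{"linear": [0,0,0],"delta_rot": [0,0,0]},{"linear": [0,0,0],"delta_rot": [0,0,0]},{"linear": [0,0,0],"delta_rot": [0,0,0]},{"linear": [0,0,0],"delta_rot": [0,0,0]},{"linear": [0,0,0],"delta_rot": [0,0,0]}]'

```text
time_s: 14.27
eef_pos: [0.517, 0.0226, 0.0914]
tool_rot: [3.141, 0.004, 1.481]
ft_force: [1.0, -16.4, 4.7]
gripper_width: 0.001
grip_force: 7.9
```

carry_out --deltas '[{"linear": [0.03,0,0],"delta_rot": [0,0,0]},{"linear": [0.02,0,0],"delta_rot": [0,0,0]},{"linear": [0,0,0],"delta_rot": [0,0,0]},{"linear": [0,0,0],"delta_rot": [0,0,0]},{"linear": [0,0,0],"delta_rot": [0,0,0]},{"linear": [0,0,0],"delta_rot": [0,0,0]},{"linear": [0,0,0],"delta_rot": [0,0,0]},{"linear": [0,0,0],"delta_rot": [0,0,0]},{"linear": [0,0,0],"delta_rot": [0,0,0]},{"linear": [0,0,0],"delta_rot": [0,0,0]}]'

```text
time_s: 15.1
eef_pos: [0.5171, 0.0238, 0.0914]
tool_rot: [3.141, 0.004, 1.481]
ft_force: [-0.9, -16.6, 4.3]
gripper_width: -0.001
grip_force: 8.2
```

carry_out --deltas '[{"linear": [0.03,0,0],"delta_rot": [0,0,0]},{"linear": [0.02,0,0],"delta_rot": [0,0,0]},{"linear": [0,0,0],"delta_rot": [0,0,0]},{"linear": [0,0,0],"delta_rot": [0,0,0]},{"linear": [0,0,0],"delta_rot": [0,0,0]},{"linear": [0,0,0],"delta_rot": [0,0,0]},{"linear": [0,0,0],"delta_rot": [0,0,0]},{"linear": [0,0,0],"delta_rot": [0,0,0]},{"linear": [0,0,0],"delta_rot": [0,0,0]},{"linear": [0,0,0],"delta_rot": [0,0,0]}]'

```text
time_s: 15.93
eef_pos: [0.5172, 0.0249, 0.0914]
tool_rot: [3.141, 0.004, 1.481]
ft_force: [-0.6, -18.0, 6.1]
gripper_width: -0.0
grip_force: 8.5
```

carry_out --deltas '[{"linear": [0.02,0,0],"delta_rot": [0,0,0]},{"linear": [0.02,0,0],"delta_rot": [0,0,0]},{"linear": [0,0,0],"delta_rot": [0,0,0]},{"linear": [0,0,0],"delta_rot": [0,0,0]},{"linear": [0,0,0],"delta_rot": [0,0,0]},{"linear": [0,0,0],"delta_rot": [0,0,0]},{"linear": [0,0,0],"delta_rot": [0,0,0]},{"linear": [0,0,0],"delta_rot": [0,0,0]},{"linear": [0,0,0],"delta_rot": [0,0,0]},{"linear": [0,0,0],"delta_rot": [0,0,0]}]'

```text
time_s: 16.77
eef_pos: [0.5174, 0.0268, 0.0914]
tool_rot: [3.141, 0.003, 1.482]
ft_force: [0.5, -11.6, 3.9]
gripper_width: 0.001
grip_force: 5.7
```

carry_out --deltas '[{"linear": [-0.02,0,0],"delta_rot": [0,0,0]},{"linear": [-0.02,0,0],"delta_rot": [0,0,0]},{"linear": [-0.02,0,0],"delta_rot": [0,0,0]},{"linear": [-0.02,0,0],"delta_rot": [0,0,0]},{"linear": [-0.02,0,0],"delta_rot": [0,0,0]},{"linear": [-0.02,0,0],"delta_rot": [0,0,0]},{"linear": [-0.02,0,0],"delta_rot": [0,0,0]},{"linear": [-0.02,0,0],"delta_rot": [0,0,0]},{"linear": [0,0,0],"delta_rot": [0,0,0]},{"linear": [0,0,0],"delta_rot": [0,0,0]}]'

```text
time_s: 17.6
eef_pos: [0.5169, 0.0244, 0.0911]
tool_rot: [-3.141, -0.0, 1.483]
ft_force: [0.2, -0.2, -0.2]
gripper_width: -0.001
grip_force: 0.0
```

carry_out --deltas '[{"linear": [-0.8,0,0],"delta_rot": [0,0,0]},{"linear": [0,0,-0.8],"delta_rot": [0,0,0]},{"linear": [0,0,-0.8],"delta_rot": [0,0,0]},{"linear": [-0.98,0,0],"delta_rot": [0,0,0]},{"linear": [-0.98,0,0],"delta_rot": [0,0,0]},{"linear": [-0.98,0,0],"delta_rot": [0,0,0]},{"linear": [-0.98,0,0],"delta_rot": [0,0,0]},{"linear": [0,0,0],"delta_rot": [0,0,0]},{"linear": [0,0,0],"delta_rot": [0,0,0]},{"linear": [0,0,0],"delta_rot": [0,0,0]}]'

```text
time_s: 18.43
eef_pos: [0.5067, -0.093, 0.1312]
tool_rot: [-3.141, -0.0, 1.483]
ft_force: [0.1, 0.5, 0.9]
gripper_width: 0.002
grip_force: 0.0
```

```bash
python3 - <<'E'
from h import *
from bench import r
im,d=r.get_image('scene');c=r.get_calibration('scene')
cv2.imwrite('pics/s1.png',cv2.resize(im[180:290,235:420,::-1],None,fx=4.3,fy=4.3,interpolation=cv2.INTER_CUBIC))
print(r.state()['eef_pos'])
E
```

```text
[ 0.50672643 -0.09273981  0.13120946]
```

View pics/s1.png

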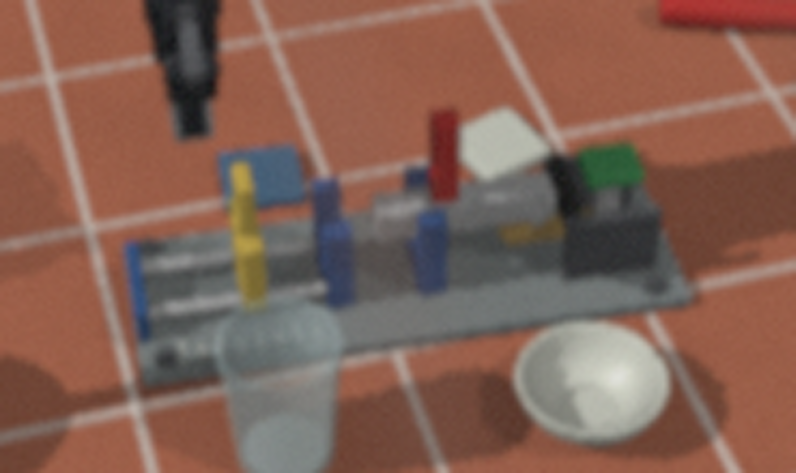

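The striker is cocked (handle at crop (445,155), back beyond the saddles). The fin at (243,200) is untouched and the fingers hang behind it.

carry_out --deltas '[{"linear": [0,0,0.7],"delta_rot": [0,0,0]},{"linear": [0,0,0.7],"delta_rot": [0,0,0]},{"linear": [0,0,0.7],"delta_rot": [0,0,0]},{"linear": [0,0,0],"delta_rot": [0,0,0]},{"linear": [0.2,0,0],"delta_rot": [0,0,0]},{"linear": [0.2,0,0],"delta_rot": [0,0,0]},{"linear": [0.2,0,0],"delta_rot": [0,0,0]},{"linear": [0.2,0,0],"delta_rot": [0,0,0]},{"linear": [0.2,0,0],"delta_rot": [0,0,0]},{"linear": [0.2,0,0],"delta_rot": [0,0,0]}]'

```text
time_s: 19.32
eef_pos: [0.5098, -0.0629, 0.0795]
tool_rot: [3.14, 0.0, 1.483]
ft_force: [0.5, -1.4, 1.1]
gripper_width: -0.0
grip_force: 0.5
```

carry_out --deltas '[{"linear": [0.12,0,0],"delta_rot": [0,0,0]},{"linear": [0.12,0,0],"delta_rot": [0,0,0]},{"linear": [0.12,0,0],"delta_rot": [0,0,0]},{"linear": [0,0,0],"delta_rot": [0,0,0]},{"linear": [0,0,0],"delta_rot": [0,0,0]},{"linear": [0,0,0],"delta_rot": [0,0,0]},{"linear": [0,0,0],"delta_rot": [0,0,0]},{"linear": [0,0,0],"delta_rot": [0,0,0]},{"linear": [0,0,0],"delta_rot": [0,0,0]},{"linear": [0,0,0],"delta_rot": [0,0,0]}]'

```text
time_s: 20.15
eef_pos: [0.5101, -0.0546, 0.0787]
tool_rot: [-3.141, -0.0, 1.483]
ft_force: [0.0, -0.0, -0.0]
gripper_width: -0.001
grip_force: 0.0
```

carry_out --deltas '[{"linear": [0.02,0,0],"delta_rot": [0,0,0]},{"linear": [0.02,0,0],"delta_rot": [0,0,0]},{"linear": [0.02,0,0],"delta_rot": [0,0,0]},{"linear": [0.02,0,0],"delta_rot": [0,0,0]},{"linear": [0.02,0,0],"delta_rot": [0,0,0]},{"linear": [0.02,0,0],"delta_rot": [0,0,0]},{"linear": [0.02,0,0],"delta_rot": [0,0,0]},{"linear": [0.02,0,0],"delta_rot": [0,0,0]},{"linear": [0,0,0],"delta_rot": [0,0,0]},{"linear": [0,0,0],"delta_rot": [0,0,0]}]'

```text
time_s: 20.98
eef_pos: [0.5105, -0.0504, 0.0788]
tool_rot: [-3.142, -0.0, 1.483]
ft_force: [0.3, 1.4, -0.1]
gripper_width: -0.002
grip_force: 0.1
```

carry_out --deltas '[{"linear": [0.02,0,0],"delta_rot": [0,0,0]},{"linear": [0.02,0,0],"delta_rot": [0,0,0]},{"linear": [0.02,0,0],"delta_rot": [0,0,0]},{"linear": [0.02,0,0],"delta_rot": [0,0,0]},{"linear": [0.02,0,0],"delta_rot": [0,0,0]},{"linear": [0.02,0,0],"delta_rot": [0,0,0]},{"linear": [0.02,0,0],"delta_rot": [0,0,0]},{"linear": [0.02,0,0],"delta_rot": [0,0,0]},{"linear": [0,0,0],"delta_rot": [0,0,0]},{"linear": [0,0,0],"delta_rot": [0,0,0]}]'

```text
time_s: 21.82
eef_pos: [0.5106, -0.0486, 0.0789]
tool_rot: [3.142, 0.004, 1.482]
ft_force: [-2.3, -13.1, 1.1]
gripper_width: 0.0
grip_force: 6.8
```

carry_out --deltas '[{"linear": [-0.2,0,0],"delta_rot": [0,0,0]},{"linear": [-0.4,0,0],"delta_rot": [0,0,0]},{"linear": [0,0,-1],"delta_rot": [0,0,0]},{"linear": [0,0,-1],"delta_rot": [0,0,0]},{"linear": [0,0,-1],"delta_rot": [0,0,0]},{"linear": [0,0,0],"delta_rot": [0,0,0]},{"linear": [1,0,0],"delta_rot": [0,0,0]},{"linear": [1,0,0],"delta_rot": [0,0,0]},{"linear": [1,0,0],"delta_rot": [0,0,0]},{"linear": [1,0,0],"delta_rot": [0,0,0]}]'

```text
time_s: 22.65
eef_pos: [0.5182, 0.0389, 0.1536]
tool_rot: [-3.141, -0.001, 1.483]
ft_force: [0.5, 0.1, -0.0]
gripper_width: -0.0
grip_force: 0.0
```

carry_out --deltas '[{"linear": [1,0,0],"delta_rot": [0,0,0]},{"linear": [1,0,0],"delta_rot": [0,0,0]},{"linear": [1,0,0],"delta_rot": [0,0,0]},{"linear": [1,0.1,0],"delta_rot": [0,0,0]},{"linear": [0.2,0,0],"delta_rot": [0,0,0]},{"linear": [0,0,0],"delta_rot": [0,0,0]},{"linear": [0,0,0.5],"delta_rot": [0,0,0]},{"linear": [0,0,0.5],"delta_rot": [0,0,0]},{"linear": [0,0,0],"delta_rot": [0,0,0]},{"linear": [0,0,0],"delta_rot": [0,0,0]}]'

```text
time_s: 23.48
eef_pos: [0.5291, 0.1414, 0.1273]
tool_rot: [-3.139, 0.001, 1.482]
ft_force: [-0.4, -1.1, 0.5]
gripper_width: 0.0
grip_force: 0.0
```

```bash
python3 - <<'E'
from h import *
from bench import r
im,d=r.get_image('scene');c=r.get_calibration('scene')
a=cv2.resize(im[180:290,235:420,::-1],None,fx=4.2,fy=4.2,interpolation=cv2.INTER_CUBIC)
cv2.imwrite('pics/s2.png',a)
print(r.state()['eef_pos'])
E
```

```text
[0.52952075 0.14162155 0.12817245]
```

View pics/s2.png

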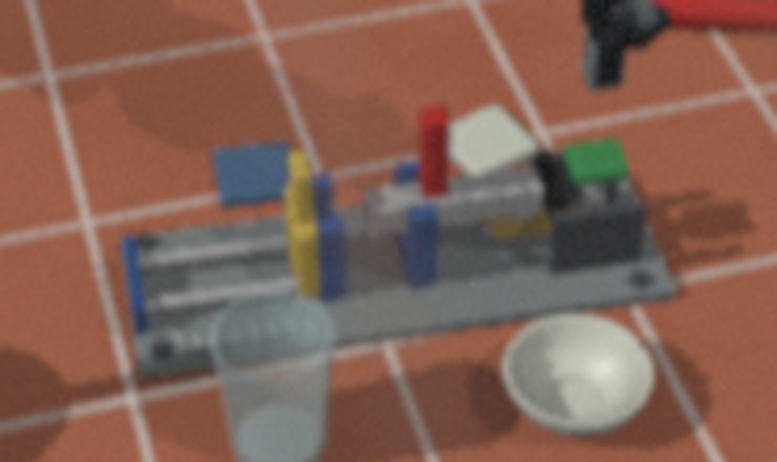

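The pointer (300,220) now stands against the front saddle, the striker is still cocked, and the fingers are above the button at (597,160). Next is the press.

carry_out --deltas '[{"linear": [0,0,0.64],"delta_rot": [0,0,0]},{"linear": [0,0,0.64],"delta_rot": [0,0,0]},{"linear": [0,0,0.64],"delta_rot": [0,0,0]},{"linear": [0,0,0.04],"delta_rot": [0,0,0]},{"linear": [0,0,0.08],"delta_rot": [0,0,0]},{"linear": [0,0,0.08],"delta_rot": [0,0,0]},{"linear": [0,0,0.08],"delta_rot": [0,0,0]},{"linear": [0,0,0.08],"delta_rot": [0,0,0]},{"linear": [0,0,0],"delta_rot": [0,0,0]},{"linear": [0,0,0],"delta_rot": [0,0,0]}]'

```text
time_s: 24.37
eef_pos: [0.5306, 0.1426, 0.0731]
tool_rot: [3.14, -0.001, 1.483]
ft_force: [-0.9, -0.1, 5.1]
gripper_width: -0.002
grip_force: 2.8
```

carry_out --deltas '[{"linear": [0,0,0.04],"delta_rot": [0,0,0]},{"linear": [0,0,0.04],"delta_rot": [0,0,0]},{"linear": [0,0,0.04],"delta_rot": [0,0,0]},{"linear": [0,0,0.04],"delta_rot": [0,0,0]},{"linear": [0,0,0],"delta_rot": [0,0,0]},{"linear": [0,0,0],"delta_rot": [0,0,0]},{"linear": [0,0,0],"delta_rot": [0,0,0]},{"linear": [0,0,0],"delta_rot": [0,0,0]},{"linear": [0,0,0],"delta_rot": [0,0,0]},{"linear": [0,0,0],"delta_rot": [0,0,0]}]'

```text
time_s: 25.2
eef_pos: [0.5306, 0.1426, 0.0691]
tool_rot: [3.14, -0.001, 1.483]
ft_force: [-0.7, -1.0, 5.8]
gripper_width: 0.001
grip_force: 3.1
```

```bash
python3 - <<'E'
from h import *
from bench import r
im,d=r.get_image('scene')
cv2.imwrite('pics/s3.png',cv2.resize(im[180:290,235:420,::-1],None,fx=4.2,fy=4.2,interpolation=cv2.INTER_CUBIC))
E
```

```text
(no output)
```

View pics/s3.png

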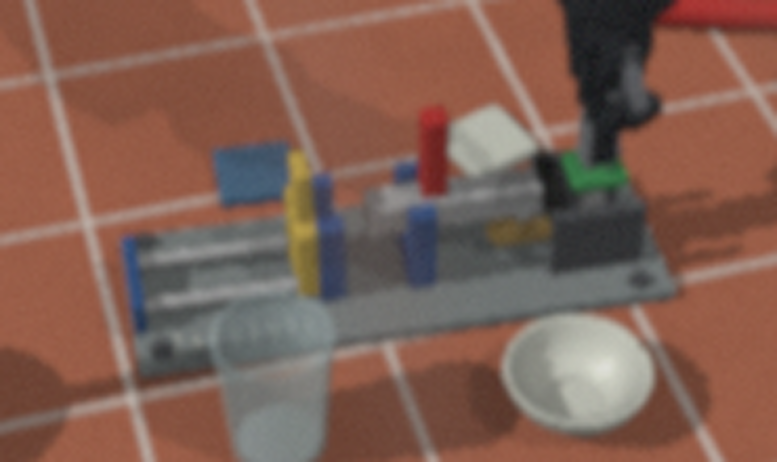

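The fingers press the cap at (597,170). It is part way down and the striker is still cocked, so I'll press on slowly.

carry_out --deltas '[{"linear": [0,0,0.04],"delta_rot": [0,0,0]},{"linear": [0,0,0.04],"delta_rot": [0,0,0]},{"linear": [0,0,0.04],"delta_rot": [0,0,0]},{"linear": [0,0,0],"delta_rot": [0,0,0]},{"linear": [0,0,0],"delta_rot": [0,0,0]},{"linear": [0,0,0],"delta_rot": [0,0,0]},{"linear": [0,0,0],"delta_rot": [0,0,0]},{"linear": [0,0,0],"delta_rot": [0,0,0]},{"linear": [0,0,0],"delta_rot": [0,0,0]},{"linear": [0,0,0],"delta_rot": [0,0,0]}]'

```text
time_s: 26.08
eef_pos: [0.53, 0.1426, 0.0649]
tool_rot: [3.141, -0.0, 1.483]
ft_force: [2.9, -0.2, 3.4]
gripper_width: -0.0
grip_force: 1.7
```

```bash
python3 - <<'E'
from h import *
from bench import r
im,d=r.get_image('scene')
cv2.imwrite('pics/s4.png',cv2.resize(im[180:290,235:420,::-1],None,fx=4.2,fy=4.2,interpolation=cv2.INTER_CUBIC))
E
```

```text
(no output)
```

View pics/s4.png

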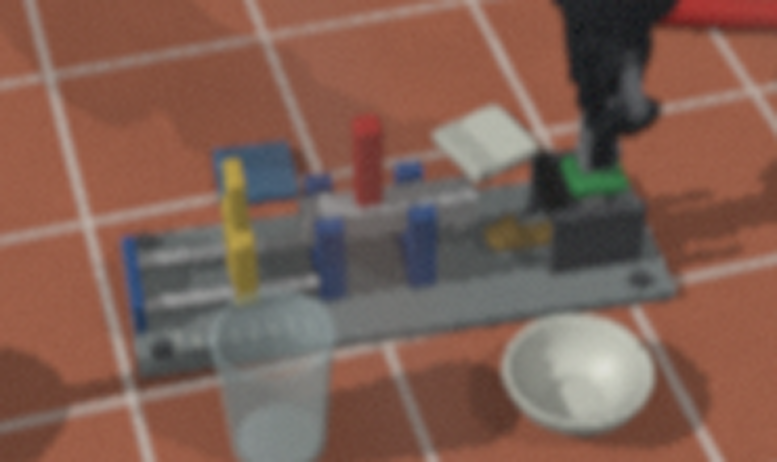

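It fired: the handle is back home at (367,160) and the pointer was thrown to (240,230), well over 18 mm from its stop. I'll lift clear.

carry_out --deltas '[{"linear": [0,0,-0.3],"delta_rot": [0,0,0]},{"linear": [0,0,-0.5],"delta_rot": [0,0,0]},{"linear": [0,0,-0.8],"delta_rot": [0,0,0]},{"linear": [0,0,-0.9],"delta_rot": [0,0,0]},{"linear": [0,0,-0.9],"delta_rot": [0,0,0]},{"linear": [0,0,-0.9],"delta_rot": [0,0,0]},{"linear": [0,0,-0.9],"delta_rot": [0,0,0]},{"linear": [0,0,-0.5],"delta_rot": [0,0,0]},{"linear": [0,0,0],"delta_rot": [0,0,0]},{"linear": [0,0,0],"delta_rot": [0,0,0]}]'

```text
time_s: 26.97
eef_pos: [0.5298, 0.1425, 0.2078]
tool_rot: [3.141, -0.0, 1.483]
ft_force: [1.4, -0.9, -0.4]
gripper_width: -0.002
grip_force: 0.0
```

```bash
python3 -c "
from bench import r
print(r.state()['eef_pos']);print(r.sign_off())"
```

```text
[0.52984371 0.14251071 0.20781732]
the job is handed in; nothing more can be done
None
```

I took the test blow and handed the job in at about 27 s: the striker cocked, the pointer was set at its stop, the button fired it, the pointer was thrown down the scale, and the arm finished clear (no verdict came back).

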